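# Hold a flooring coupon in the corner of the colour meter's port

## Robot

A 7-joint arm with a two-finger parallel gripper is mounted at the origin on the work surface. World frame = base frame: x ahead of the robot, y to its left, z up, the work surface at z = 0. Lengths are in m, angles in rad, forces in N, time in s.
With the tool pointing down it reaches from about 0.4 to 0.85 m from the base axis. Payload 10.4 kg.
Tool frame: the origin (TCP) lies at the very end of the fingers, on their centre line; the grasp point (between the pads) lies 19 mm behind it; z points along the fingers, y is the line along which they close (so a half turn about z gives the same grasp; the last joint's range is limited). The gripper opens to 87 mm and grips with 3 to 60 N. Pads are 19 mm wide; open, the fingers measure 117 mm over their backs; the gripper's body (75 mm by 190 mm) begins 51 mm behind the grasp point.
Start: joints at [-1.238, 0.332, -0.065, 1.46, 0.022, 1.35, -0.088], TCP at [0.218, 0.586, 0.223] pointing down, gripper open.
Joint ranges: [-2.6, 2.6], [-0.5, 2.12], [-1.47, 1.34], [0.16, 2.42], [-1.27, 4.41], [0.06, 2.06], [-2.6, 2.6]. Speed limits (rad/s): [2.22, 2.22, 2.79, 2.79, 3.14, 3.14, 3.14].

## Interface

Orientations are given as [roll, pitch, yaw] about the fixed x, y, z axes, in that order (R = Rz(yaw) Ry(pitch) Rx(roll)).
In Python, from station import arm gives the robot as it stands.
- The arm moves only by the tool move_arm, never from a script. Its argument "motion" is one flat list of numbers, 5 for each row, row after row: the shift along the tool's x, y, z in units of 25 mm (1.0 is 25 mm), then the turn about the tool's z in units of 6 degrees (1.0 is 6 degrees), then the opening, from -1 (shut) to 1 (fully open). A call has 1 to 5 rows; each row shifts and turns the commanded pose from where the row before left it, along the tool's axes as they then stand; what a row does not reach is not made up. A row lasts 1/8 s, in which the tool goes at most 62.5 mm and 10.7 degrees, less where a joint would pass 70% of its speed; a pose out of reach is approached as far as the arm can. A call is refused whole if a number of a shift passes 1 or a number of a turn 1, either way. A call with a gripper value outside its range is refused whole. The fingers move at their own pace and stop on an object; "newtons" is the grip in N (left out, the last holds). Time passes only in rows, so rows that do not move let the fingers close. It gives the time, the measured TCP pose, the force, the opening and the grip force at its end, in the units of the state.
- arm.read_state(): the state, without advancing time (a new reading comes with each control period).
- arm.grab_frame(name): name is "side" or "top"; returns the picture (420x560x3 uint8, red, green, blue); there is no depth.
- arm.camera_params(name): a dict with "vertical_fov" (degrees; the focal length in pixels is half the picture's height over the tangent of half this angle, whatever the lens; pixels are square), "cx", "cy" (the principal point, pixels), "R" (3x3) and "t" (3): a world point X has camera coordinates R X + t. Camera axes: x right, y down, z forward; pixel columns grow to the right and rows downward; lengths in m; the calibration is good to about 2 mm. A picture is of the moment at which its call begins. camera_params takes no time and is no camera call.
- arm.job_done(): hands the job in; it is judged then, once.
Trained networks look in the newest picture that a camera, given by its name, has taken for a name from the list of things; names that differ only in an ending like _2 or _b are one class to them, and where a whole thing is asked for, a point or a joint stands for the part that bears it (a point fixed in the world has none). Each returns a list of dicts, best first, with "conf" (0 to 1); they miss things now and then, are a little off and sometimes report something else, mostly with a low value. They report only what shows in the picture. A call takes as long as a camera call. They do not tell look-alikes from the thing itself.
- arm.search_frame(camera, query): "at" ([x, y, z] in m, in world coordinates, good to about 4 mm: the middle of the surface that is visible of it).
The state is a dict: "time": time; "qpos": joint angles; "qd": joint speeds; "tau": joint torques, N m; "tcp_pos": TCP position; "eef_rot": TCP orientation; "ft_force": force on the tool from outside, world axes, zero at the start; "moment": the same for the moment, N m; "finger_gap": finger opening in m; "grip_force": force on a finger pad.
Only numpy, scipy, OpenCV 4.12 (cv2) and the standard library are available. Lean on these libraries where they do the work, as an engineer would, in place of code of your own. Each camera call takes 0.05 s, during which the arm holds its last target. There are 200 camera calls.

## Task

Slide the dark walnut flooring coupon straight up out of its rack slot and stand it on the sample shelf of the colour meter. Press it gently into the corner, its walnut face flat against the port plate and its side edge touching the side stop at the same time, and finish still gripping it and pressing it there for the reading. Do not disturb the other two coupons or anything else on the bench.

Things in the scene. Friction and masses are not known exactly. Their poses are not given: they have to be found in the camera images.
- walnut: Rigid flooring coupon 100 wide (x) x 8 thick (y) x 120 high (z), about 90 g, standing upright in a rack slot; the one to measure: dark walnut decor on its -y face, cream backing on +y. Origin: centre of its underside. Its yaw starts equal to the rack's, so the walnut face already looks towards the colour meter's port: no turning round.
- decor_face (a point): centre of the walnut face of the walnut coupon (4 mm to -y and 60 mm above the coupon's origin); axes as the coupon's.
- oak: Rigid flooring coupon 100 wide (x) x 8 thick (y) x 120 high (z), about 90 g, standing upright in a rack slot; pale oak decor; stays in the rack. Origin: centre of its underside.
- grey: Rigid flooring coupon 100 wide (x) x 8 thick (y) x 120 high (z), about 90 g, standing upright in a rack slot; grey decor; stays in the rack. Origin: centre of its underside.
- rack: Blue slotted rack, fixed, 130 (x) x 215 (y) x 60 high; origin centre of underside. Floor 12 mm up; slots 10.5 wide (y), 15 mm pitch; a coupon is clear when its underside is over 60 mm. Coupons stand (tops at 132 mm) in the slots at y = -60, 0, +60 mm, any order, 52 mm of free space between them: open the fingers only part way (about 35 mm).
- spectro: White bench colour meter, green-framed screen on its +x side, fixed. Origin on the bench under the middle of the port plane; y points straight out of the port (towards the rack), x along the port plate, z up. Housing 220 wide (x), 174 high, y = -70 to -350 mm; before it the port nose, 150 wide, 120 high.
- port_plate: Dark steel port plate, first fence, rigid: face in the plane y = 0 of the colour meter, looking to its +y, 150 wide, 40 to 120 mm over the bench, round white port 25 mm wide. Same origin as spectro. A coupon on the shelf rises 40 mm above it: room for a finger behind the coupon.
- side_stop: green anodised side stop, the second fence, rigid: upright bar 12 x 24 x 70 high at the -x end of the port plate, standing 24 mm out of it, from 40 to 110 mm over the bench; its stop face looks to the colour meter's +x at x = -50 mm. Its entry has the same origin as spectro.
- shelf: aluminium sample shelf below the port plate: 150 (x) x 45 (y, out from the port plane), top 40 mm over the bench. Its entry has the same origin as spectro.
- corner (a point): the corner point where the port plane, the stop face and the shelf top meet; axes as the colour meter's. A coupon fully home has its origin at x = +50, y = +4, z = 0 mm from here, with its axes along the colour meter's.
- white_tile: white calibration tile in a grey 64 x 64 x 12 holder, loose bystander; origin centre of underside.
- black_trap: black light trap, cylinder 62 wide, 52 high, loose bystander; origin centre of underside.
- solvent: amber glass bottle with green cap, 54 wide, 115 high, loose bystander; origin centre of underside.
- driver: red-handled screwdriver 170 long lying on the bench, loose bystander.
- wrench: steel wrench 150 long lying on the bench, loose bystander.
There are look-alikes about, which are no part of the job. Leave any turquoise or yellow look-alike of the oak alone.

How it is judged:
By the outcome, as a careful person would: the job done as asked, in the order asked, and still so for the second after the job is handed in, while the arm keeps its last pose, push and grip.
It also fails if it takes over 54 s, if anything falls off the work surface, if the arm or the gripper's body presses on something with over 40 N, if the wrist force passes 120 N, or if a joint passes its speed limit or range.

## Working session

There is one attempt and no reset: what is moved stays moved. The work goes in short steps, Python scripts to look and compute and a tool call to move; the robot and the scene stay as the last step left them, time stands still between calls to the robot, and variables do not carry over. Pictures are saved under pics/ and viewed, at most 10 in all, crops included, and the job is handed in when it is done.

Besides the shell and the picture viewer there is one more tool, called after ">>>" as name(argument=value, ...) on one line, values as JSON. move_arm: Moves the arm, as the interface text tells. Its arguments: {"type":"object","properties":{"motion":{"type":"array","items":{"type":"number"}},"newtons":{"type":"number"}},"required":["motion"]}

```bash
mkdir -p pics; ls; python3 - <<'E'
from station import arm
import cv2, numpy as np
s=arm.read_state(); print({k:np.round(v,4) for k,v in s.items()})
for c in("side","top"):
    im=arm.grab_frame(c); cv2.imwrite(f"pics/{c}0.png",im[:,:,::-1])
    p=arm.camera_params(c); print(c,p)
    for q in("walnut","decor_face","oak","grey","rack","spectro","port_plate","side_stop","shelf"):
        for d in arm.search_frame(c,q)[:4]: print(q,np.round(d["at"],4),round(d["conf"],2))
E
```

```text
pics
{'time': np.float64(0.0), 'qpos': array([-1.2376,  0.3329, -0.0647,  1.4609,  0.0216,  1.3499, -0.0885]), 'qd': array([ 0.0005,  0.0009, -0.0003,  0.    , -0.0003,  0.0014, -0.0005]), 'tau': array([-1.00000e-04, -6.23244e+01,  2.46000e-02, -3.89900e+01,
       -6.15000e-02,  3.99000e-02,  2.00000e-04]), 'tcp_pos': array([0.2176, 0.5855, 0.2218]), 'eef_rot': array([-3.1402e+00,  1.0000e-04,  2.7858e+00]), 'ft_force': array([-0.3711, -0.0411, -0.6187]), 'moment': array([-0.0728,  0.0109,  0.022 ]), 'grip_force': np.float64(0.0), 'finger_gap': np.float64(0.0867)}
side {'vertical_fov': 50.41748661256988, 'cx': 276.7535280831518, 'cy': 204.10823023686288, 'R': array([[ 0.92905367, -0.36989719, -0.00594606],
       [-0.27126318, -0.67021437, -0.69081762],
       [ 0.25154636,  0.64341959, -0.72300461]]), 't': array([-0.42132691,  0.30886745,  0.72007027])}
walnut [0.713  0.3236 0.0051] 0.44
walnut [ 0.4571 -0.048   0.1045] 0.38
decor_face [0.5224 0.1731 0.0897] 0.85
decor_face [0.4858 0.1579 0.0407] 0.35
oak [0.3316 0.335  0.0712] 0.93
oak [0.4257 0.4117 0.0821] 0.78
oak [0.7292 0.017
[... 613 characters left out ...]
5792e-01,  6.88296341e-03],
       [-9.73685392e-01, -5.75704314e-04, -2.27895649e-01],
       [ 2.27894095e-01, -6.93423549e-03, -9.73661234e-01]]), 't': array([0.19210847, 0.5534696 , 0.78047255])}
walnut [0.5185 0.1778 0.1335] 0.76
walnut [0.7264 0.0208 0.0152] 0.62
walnut [0.5101 0.2917 0.1217] 0.28
decor_face [0.521  0.1778 0.1344] 0.81
oak [0.5126 0.2285 0.13  ] 0.77
oak [0.4247 0.432  0.1204] 0.77
oak [0.3352 0.346  0.1151] 0.59
grey [0.5122 0.2951 0.1215] 0.87
rack [0.5226 0.2258 0.0107] 0.58
rack [ 0.5229 -0.0276  0.0424] 0.25
spectro [ 0.5478 -0.1574  0.1744] 0.87
port_plate [ 0.5272 -0.0595  0.0954] 0.93
side_stop [ 0.4628 -0.047   0.1084] 0.65
shelf [ 0.522  -0.0304  0.0423] 0.85
```

View pics/side0.png

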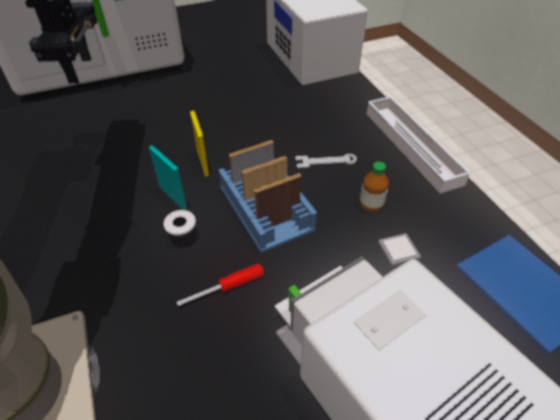

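View pics/top0.png

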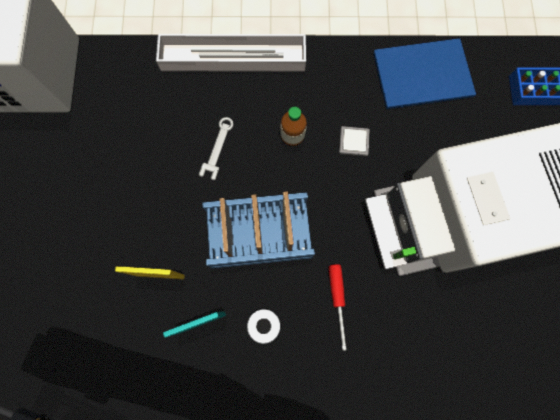

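The side view shows the grey coupon at (252,160), oak at (267,178) and walnut at (278,200) in the rack. The port faces the rack, with the green stop at (295,292). In the top view walnut is the right-hand coupon at (289,218), and the port nose is around (400,225). I'll zoom in for angles.

```bash
python3 - <<'E'
import cv2, numpy as np
a=cv2.imread("pics/top0.png")
r=cv2.resize(a[185:270,198:318],None,fx=6.5,fy=6.5,interpolation=cv2.INTER_CUBIC)
s=cv2.resize(a[175:280,360:460],None,fx=5.7,fy=5.7,interpolation=cv2.INTER_CUBIC)
for im,(x0,y0),f in((r,(198,185),6.5),(s,(360,175),5.7)):
    for u in range(x0//10*10+10,x0+int(im.shape[1]/f),10):
        cv2.putText(im,str(u),(int((u-x0+.5)*f),10),0,.4,(0,255,255)); cv2.line(im,(int((u-x0+.5)*f),12),(int((u-x0+.5)*f),20),(0,255,255))
    for v in range(y0//10*10+10,y0+int(im.shape[0]/f),10):
        cv2.putText(im,str(v),(0,int((v-y0+.5)*f)),0,.4,(0,255,255)); cv2.line(im,(28,int((v-y0+.5)*f)),(36,int((v-y0+.5)*f)),(0,255,255))
cv2.imwrite("pics/z1.png",r);cv2.imwrite("pics/z2.png",s)
E
```

```text
(no output)
```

View pics/z1.png

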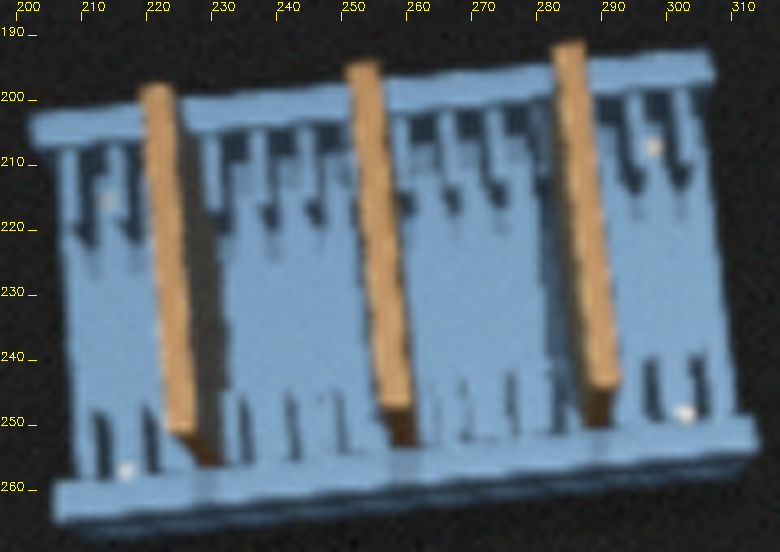

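View pics/z2.png

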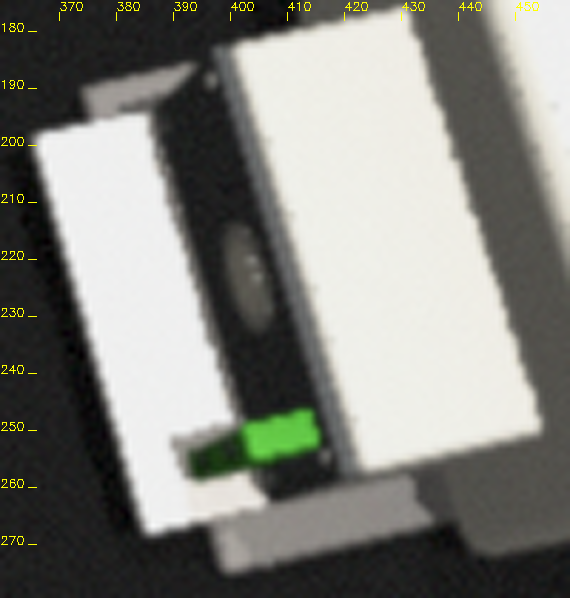

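```bash
cat > geo.py <<'E'
import numpy as np, cv2
from station import arm
from scipy.optimize import least_squares
def proj(c,X):
    p=arm.camera_params(c); f=210/np.tan(np.radians(p["vertical_fov"]/2))
    x=np.atleast_2d(X)@np.array(p["R"]).T+p["t"]
    return np.c_[f*x[:,0]/x[:,2]+p["cx"], f*x[:,1]/x[:,2]+p["cy"]]
def world(q,P):
    c,s=np.cos(q[2]),np.sin(q[2]); P=np.atleast_2d(P)
    return np.c_[q[0]+c*P[:,0]-s*P[:,1], q[1]+s*P[:,0]+c*P[:,1], P[:,2]]
def fit(c,P,uv,q0):
    r=least_squares(lambda q:(proj(c,world(q,P))-uv).ravel(),q0)
    return r.x, np.sqrt(np.mean(r.fun**2)), r.fun.reshape(-1,2)
E
python3 - <<'E'
from geo import *
T=lambda a,f,o:(np.array(a)+.5)/f-.5+o
P=np.array([[50,-4,132],[50,4,132],[-50,-4,132],[-50,4,132]])/1e3
tops={"w":[(585,40),(553,43),(618,383),(588,387)],"o":[(380,61),(345,64),(410,402),(380,408)],"g":[(172,84),(140,88),(197,430),(165,435)]}
for k,a in tops.items():
    q,e,r=fit("top",P-[0,0,.0],T(a,6.5,(198,185)),[.52,.2,0]); print(k,np.round(q,4),np.degrees(q[2]).round(2),e.round(2)); 
Q=np.array([[75,0,120],[-75,0,120],[75,45,40],[-75,45,40],[75,0,40],[-75,0,40],[-50,24,110],[-50,0,110]])/1e3
a=[(213,48),(335,475),(33,137),(145,537),(150,112),(265,505),(243,424),(312,408)]
q,e,r=fit("top",Q,T(a,5.7,(360,175)),[.52,-.05,0]); print("s",np.round(q,4),np.degrees(q[2]).round(2),e); print(r.round(2))
im=cv2.imread("pics/side0.png")
S=world(q,Q); uv=proj("side",S); print(uv.round(1))
w=fit("top",P,T(tops["w"],6.5,(198,185)),[.52,.2,0])[0]
W=proj("side",world(w,P)); print(W.round(1))
sc=5
c=cv2.resize(im[165:345,240:380],None,fx=4,fy=3.3,interpolation=cv2.INTER_CUBIC)
c=cv2.resize(im[165:345,240:390],None,fx=3.3,fy=3.3,interpolation=cv2.INTER_CUBIC)
for u in np.r_[uv,W]: cv2.circle(c,tuple(int(v) for v in (u-[240,165]+.5)*3.3),3,(255,0,255),1)
cv2.imwrite("pics/z3.png",c)
E
```

```text
w [0.5256 0.1748 0.0905] 5.18 0.24
o [0.5196 0.2339 0.104 ] 5.96 0.32
g [0.5122 0.2935 0.0995] 5.7 0.28
s [ 0.5226 -0.0523  0.2191] 12.55 0.4766073813927218
[[-0.27 -0.26]
 [ 1.19  0.84]
 [ 0.   -0.3 ]
 [-0.06 -0.65]
 [ 0.   -0.37]
 [ 0.16  0.12]
 [-0.59  0.2 ]
 [-0.47  0.25]]
[[361.8 256. ]
 [290.  299.4]
 [340.2 265.9]
 [274.5 305.4]
 [356.  282.5]
 [289.3 324.6]
 [293.9 284.7]
 [302.6 295.1]]
[[301.  175.8]
 [299.  173.4]
 [255.2 192.1]
 [253.4 189.5]]
```

View pics/z3.png

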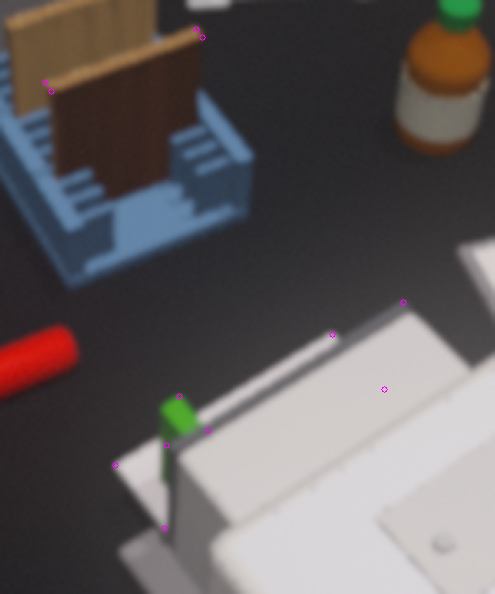

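The overlay fits to 1–2 mm: walnut is at (0.5256, 0.1748) with yaw about 5.9°. The spectro is at (0.5226, -0.0523) with yaw 12.55°. The driver and tile are outside the path, so I'm starting the move.

>>> move_arm(motion=[-1, -0.6, 0, -0.88, -0.2, -1, -0.6, 0, -0.88, -0.2, -1, -0.5, 0, -0.88, -0.2, -1, -0.4, 0, -0.88, -0.2, -1, -0.4, 0, -0.88, -0.2], newtons=25)

```text
time: 1.62
tcp_pos: [0.3286, 0.5034, 0.2228]
eef_rot: [3.141, 0.0, -3.034]
ft_force: [-0.5, 0.2, 0.2]
finger_gap: 0.0446
grip_force: 0.0
```

```bash
cat >> geo.py <<'E'
from scipy.spatial.transform import Rotation as Ro
def togo(x,y,z,yawdeg):
    s=arm.read_state(); R=Ro.from_euler("xyz",s["eef_rot"])
    d=R.inv().apply(np.array([x,y,z])-s["tcp_pos"])/.025
    dy=(yawdeg-np.degrees(s["eef_rot"][2])+180)%360-180
    print("t",round(s["time"],2),"tcp",np.round(s["tcp_pos"],4),"rpy",np.degrees(s["eef_rot"]).round(2),"gap",round(s["finger_gap"],4),"grip",round(s["grip_force"],1),"F",np.round(s["ft_force"],1),"M",np.round(s["moment"],2))
    print("units",d.round(2),"turn",round(-dy/6,2))
E
python3 -c "
from geo import *; togo(.5256,.1748,.2,185.9)"
```

```text
t 1.62 tcp [0.3286 0.5034 0.2228] rpy [ 1.7998e+02  1.0000e-02 -1.7381e+02] gap 0.0446 grip 0.0 F [-0.5  0.2  0.2] M [0.04 0.02 0.05]
units [ -6.42 -13.92   0.91] turn 0.05
```

>>> move_arm(motion=[-0.5, -1, 0, 0, -0.2, -0.5, -1, 0, 0, -0.2, -0.5, -1, 0, 0, -0.2, -0.5, -1, 0, 0, -0.2, -0.5, -1, 0, 0, -0.2])

```text
time: 2.25
tcp_pos: [0.4036, 0.3854, 0.2227]
eef_rot: [3.141, 0.0, -3.037]
ft_force: [-0.1, 0.5, 0.1]
finger_gap: 0.0348
grip_force: 0.0
```

>>> move_arm(motion=[-0.5, -1, 0, 0, -0.2, -0.5, -1, 0, 0, -0.2, -0.5, -1, 0, 0, -0.2, -0.5, -1, 0, 0, -0.2, -0.5, -1, 0, 0, -0.2])

```text
time: 2.88
tcp_pos: [0.4789, 0.2676, 0.2227]
eef_rot: [3.141, 0.0, -3.037]
ft_force: [0.3, -0.2, -0.2]
finger_gap: 0.0347
grip_force: 0.0
```

>>> move_arm(motion=[-0.5, -1, 0, 0, -0.2, -0.5, -1, 0, 0, -0.2, 0, -1, 0, 0, -0.2, 0, 0, 0, 0, -0.2, 0, 0, 0, 0, -0.2])

```text
time: 3.5
tcp_pos: [0.5108, 0.1974, 0.2226]
eef_rot: [3.141, 0.0, -3.036]
ft_force: [0.1, 0.4, 0.1]
finger_gap: 0.0348
grip_force: 0.0
```

```bash
python3 -c "
from geo import *; togo(.5256,.1748,.2,185.9)"
```

```text
t 3.5 tcp [0.5108 0.1974 0.2226] rpy [ 179.96    0.   -173.94] gap 0.0348 grip 0.0 F [0.1 0.4 0.1] M [ 0.09 -0.01  0.05]
units [-0.49 -0.96  0.9 ] turn 0.03
```

>>> move_arm(motion=[-0.5, -0.96, 0, 0.03, -0.2, 0, 0, 0.9, 0, -0.2, 0, 0, 0.9, 0, -0.2, 0, 0, 0.7, 0, -0.2, 0, 0, 0, 0, -0.2])

```text
time: 4.12
tcp_pos: [0.5252, 0.1744, 0.1589]
eef_rot: [-3.141, -0.002, -3.039]
ft_force: [-0.0, 0.6, 0.4]
finger_gap: 0.035
grip_force: 0.0
```

```bash
python3 - <<'E'
from geo import *
togo(.5256,.1748,.1,185.9)
o=[]
for c,(x,y) in (("side",(190,110)),("top",(210,160))):
    im=arm.grab_frame(c)[:,:,::-1]; o.append(cv2.resize(im[y:y+130,x:x+130],None,fx=3,fy=3,interpolation=cv2.INTER_CUBIC))
cv2.imwrite("pics/d1.png",np.hstack(o))
E
```

```text
t 4.12 tcp [0.5252 0.1744 0.1589] rpy [-1.7997e+02 -1.3000e-01 -1.7410e+02] gap 0.035 grip 0.0 F [-0.   0.6  0.4] M [ 0.04  0.   -0.01]
units [-0.02  0.02  2.35] turn -0.0
```

View pics/d1.png

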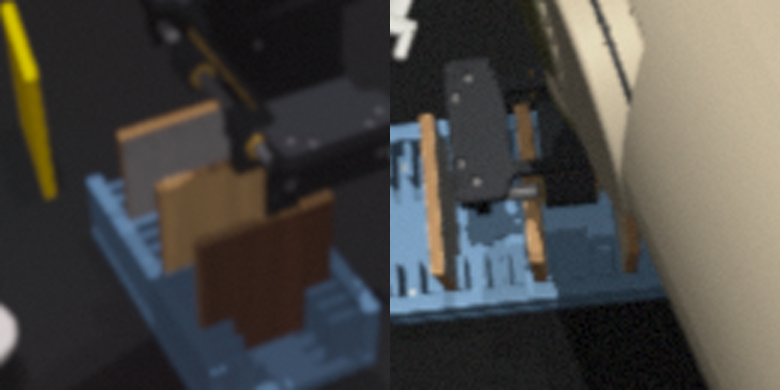

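```bash
python3 - <<'E'
from geo import *
s=arm.read_state(); R=Ro.from_euler("xyz",s["eef_rot"]).as_matrix(); t=s["tcp_pos"]
for c,o in (("side",(190,110)),("top",(210,160))):
    for k in(-.0325,-.0175,0,.0175,.0325):
        print(c,k,((proj(c,t+R[:,1]*k)[0]-o)*3).round(), ((proj(c,t+R[:,1]*k-R[:,2]*.05)[0]-o)*3).round())
im=arm.grab_frame("side")[:,:,::-1]
c=cv2.resize(im[120:240,220:340],None,fx=5,fy=5,interpolation=cv2.INTER_CUBIC)
c=cv2.convertScaleAbs(c,alpha=2.5,beta=20)
for k in(-.0325,-.0175,.0175,.0325):
    u=(proj("side",t+R[:,1]*k)[0]-(220,120)+.5)*5; cv2.circle(c,(int(u[0]),int(u[1])),4,(255,0,255),1)
cv2.imwrite("pics/d2.png",c)
E
```

```text
side -0.0325 [288. 216.] [289. 155.]
side -0.0175 [277. 202.] [277. 140.]
side 0 [264. 185.] [263. 124.]
side 0.0175 [251. 169.] [250. 108.]
side 0.0325 [240. 155.] [239.  94.]
top -0.0325 [289. 154.] [296. 134.]
top -0.0175 [264. 157.] [269. 137.]
top 0 [235. 160.] [238. 140.]
top 0.0175 [206. 163.] [207. 143.]
top 0.0325 [181. 165.] [180. 146.]
```

View pics/d2.png

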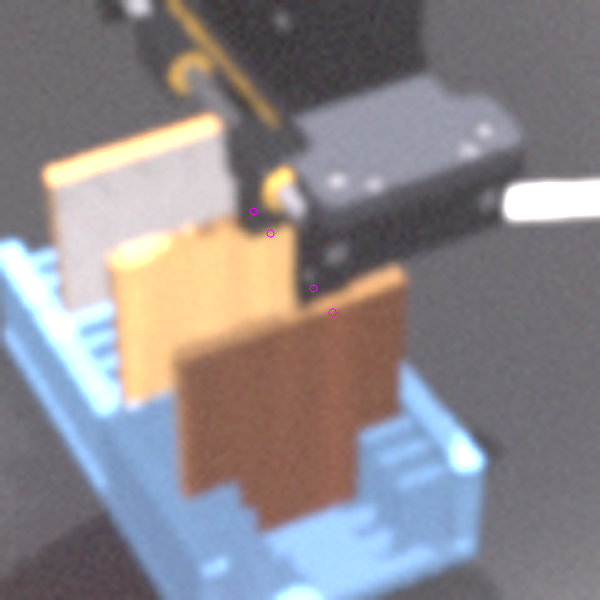

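The brightened crop shows the fingertips near (255,225) and (310,300). They match the projected tips to about 2 px, and they straddle the walnut edge. Descending.

>>> move_arm(motion=[0, 0, 0.8, 0, -0.2, 0, 0, 0.8, 0, -0.2, 0, 0, 0.75, 0, -0.2, 0, 0, 0, 0, -0.2, 0, 0, 0, 0, -0.2])

```text
time: 4.9
tcp_pos: [0.5268, 0.1741, 0.1026]
eef_rot: [3.141, 0.002, -3.04]
ft_force: [-1.0, -0.5, 0.2]
finger_gap: 0.0347
grip_force: 0.0
```

>>> move_arm(motion=[0, 0, 0, 0, -0.6, 0, 0, 0, 0, -0.65, 0, 0, 0, 0, -0.7, 0, 0, 0, 0, -0.74, 0, 0, 0, 0, -0.78])

```text
time: 5.52
tcp_pos: [0.5261, 0.1738, 0.1013]
eef_rot: [3.142, -0.0, -3.04]
ft_force: [0.0, -0.7, -0.1]
finger_gap: 0.0109
grip_force: 0.0
```

>>> move_arm(motion=[0, 0, 0, 0, -0.85, 0, 0, 0, 0, -0.95, 0, 0, 0, 0, -1, 0, 0, 0, 0, -1, 0, 0, 0, 0, -1], newtons=25)

```text
time: 6.15
tcp_pos: [0.5261, 0.1738, 0.1013]
eef_rot: [3.142, 0.0, -3.04]
ft_force: [0.1, -0.6, 0.5]
finger_gap: 0.0078
grip_force: 25.0
```

```bash
python3 -c "
from geo import *; togo(.5256,.1748,.2,185.9)"
```

```text
t 6.15 tcp [0.5261 0.1738 0.1013] rpy [ 180.      0.   -174.16] gap 0.0078 grip 25.0 F [ 0.1 -0.6  0.5] M [ 0.01  0.   -0.03]
units [ 0.01  0.04 -3.95] turn -0.01
```

>>> move_arm(motion=[0, 0, -0.3, 0, -1, 0, 0, -0.6, 0, -1, 0, 0, -0.7, 0, -1, 0, 0, -0.7, 0, -1, 0, 0, -0.7, 0, -1])

```text
time: 6.78
tcp_pos: [0.5262, 0.1739, 0.1779]
eef_rot: [3.141, 0.001, -3.04]
ft_force: [0.8, -0.7, -1.3]
finger_gap: 0.0079
grip_force: 25.0
```

```bash
python3 - <<'E'
from geo import *
a=np.radians(12.55); q=[.5226,-.0523,a]
p=world(q,[.006,.035,0])[0]; togo(p[0],p[1],.176,192.55)
im=arm.grab_frame("side")[:,:,::-1]
c=cv2.resize(im[100:240,210:350],None,fx=4,fy=4,interpolation=cv2.INTER_CUBIC)
cv2.imwrite("pics/l1.png",cv2.convertScaleAbs(c,alpha=2,beta=15))
E
```

```text
t 6.78 tcp [0.5262 0.1739 0.1779] rpy [ 1.7998e+02  4.0000e-02 -1.7417e+02] gap 0.0079 grip 25.0 F [ 0.8 -0.7 -1.3] M [-0.03 -0.    0.03]
units [ 0.99 -7.57  0.07] turn -1.12
```

View pics/l1.png

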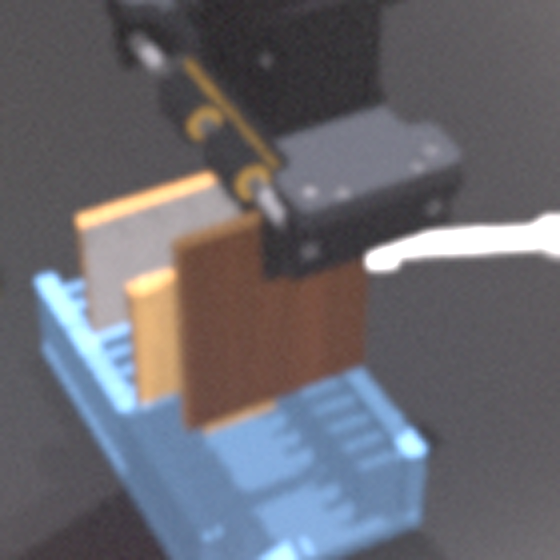

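The walnut hangs clear of the rack, with oak and grey still seated behind it. Moving to the waypoint.

>>> move_arm(motion=[0.2, -0.8, 0, 0, -1, 0.2, -1, 0, 0, -1, 0.2, -1, 0, 0, -1, 0.2, -1, 0, 0, -1, 0.2, -1, 0, 0, -1])

```text
time: 7.45
tcp_pos: [0.5125, 0.0496, 0.1756]
eef_rot: [-3.141, -0.001, -3.041]
ft_force: [0.5, -0.3, -0.8]
finger_gap: 0.0075
grip_force: 25.0
```

>>> move_arm(motion=[0, -1, 0, -0.4, -1, 0, -1, 0, -0.4, -1, 0, -0.7, 0, -0.3, -1, 0, 0, 0, 0, -1, 0, 0, 0, 0, -1])

```text
time: 8.07
tcp_pos: [0.5223, -0.0145, 0.1759]
eef_rot: [3.141, -0.001, -2.925]
ft_force: [-0.2, 0.7, -0.8]
finger_gap: 0.0081
grip_force: 25.0
```

```bash
python3 - <<'E'
from geo import *
a=np.radians(12.55); q=[.5226,-.0523,a]
p=world(q,[.006,.022,0])[0]; togo(p[0],p[1],.1375,192.55)
E
```

```text
t 8.07 tcp [ 0.5223 -0.0145  0.1759] rpy [ 1.7997e+02 -4.0000e-02 -1.6759e+02] gap 0.0081 grip 25.0 F [-0.2  0.7 -0.8] M [0.05 0.03 0.01]
units [ 0.07 -0.6   1.54] turn -0.02
```

>>> move_arm(motion=[0, -0.3, 0.5, 0, -1, 0, -0.3, 0.5, 0, -1, 0, 0, 0.4, 0, -1, 0, 0, 0, 0, -1, 0, 0, 0, 0, -1])

```text
time: 8.7
tcp_pos: [0.5261, -0.0292, 0.1414]
eef_rot: [3.141, 0.0, -2.924]
ft_force: [-1.2, -0.5, -0.5]
finger_gap: 0.0078
grip_force: 25.0
```

```bash
python3 - <<'E'
from geo import *
a=np.radians(12.55); q=[.5226,-.0523,a]
p=world(q,[.006,.022,0])[0]; togo(p[0],p[1],.1293,192.55)
o=[]
for c,(x,y,w) in (("side",(250,190,130)),("top",(340,160,130))):
    im=arm.grab_frame(c)[:,:,::-1]; o.append(cv2.resize(im[y:y+w,x:x+w],(400,400),interpolation=cv2.INTER_CUBIC))
cv2.imwrite("pics/p1.png",cv2.convertScaleAbs(np.hstack(o),alpha=1.5,beta=10))
E
```

```text
t 8.7 tcp [ 0.5261 -0.0292  0.1414] rpy [ 1.7999e+02  2.0000e-02 -1.6754e+02] gap 0.0078 grip 25.0 F [-1.2 -0.5 -0.5] M [0.02 0.07 0.01]
units [0.1  0.01 0.49] turn -0.02
```

View pics/p1.png

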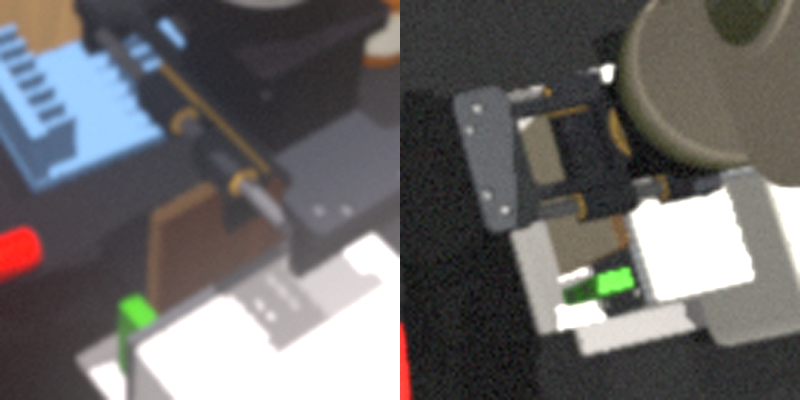

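The coupon stands over the shelf just in front of the plate, with its left edge near the green stop at about (135,300). I'll lower it until it touches.

>>> move_arm(motion=[0, 0, 0.2, 0, -1, 0, 0, 0.15, 0, -1, 0, 0, 0.06, 0, -1, 0, 0, 0, 0, -1, 0, 0, 0, 0, -1])

```text
time: 9.43
tcp_pos: [0.526, -0.0295, 0.1311]
eef_rot: [3.141, 0.0, -2.925]
ft_force: [0.1, -0.3, -1.7]
finger_gap: 0.0078
grip_force: 25.0
```

>>> move_arm(motion=[0, 0, 0.04, 0, -1, 0, 0, 0, 0, -1, 0, 0, 0.04, 0, -1, 0, 0, 0, 0, -1])

```text
time: 9.93
tcp_pos: [0.5262, -0.0295, 0.1293]
eef_rot: [3.142, 0.001, -2.925]
ft_force: [0.2, 0.4, 1.8]
finger_gap: 0.008
grip_force: 25.0
```

>>> move_arm(motion=[0, -0.2, 0, 0, -1, 0, -0.2, 0, 0, -1, 0, -0.15, 0, 0, -1, 0, 0, 0, 0, -1, 0, 0, 0, 0, -1])

```text
time: 10.55
tcp_pos: [0.5292, -0.0433, 0.1293]
eef_rot: [-3.141, 0.001, -2.925]
ft_force: [0.0, 0.0, 4.2]
finger_gap: 0.0078
grip_force: 25.0
```

>>> move_arm(motion=[0, -0.04, 0, 0, -1, 0, -0.04, 0, 0, -1, 0, 0, 0, 0, -1])

```text
time: 10.92
tcp_pos: [0.5294, -0.0442, 0.1292]
eef_rot: [3.141, 0.0, -2.924]
ft_force: [-0.1, 3.3, 6.6]
finger_gap: 0.0079
grip_force: 25.0
```

```bash
cat >> geo.py <<'E'
def rep():
    s=arm.read_state(); R=Ro.from_euler("z",-12.55,degrees=True)
    print("t",round(s["time"],2),"spec-frame",((R.apply(s["tcp_pos"]-np.array([.5226,-.0523,0])))*1e3).round(1),"yaw",np.degrees(s["eef_rot"]).round(2),"F",R.apply(s["ft_force"]).round(1),"M",R.apply(s["moment"]).round(2),"grip",round(s["grip_force"],1))
E
python3 -c "
from geo import *; rep()"
```

```text
t 10.93 spec-frame [  8.4   6.5 129.2] yaw [ 1.7994e+02  2.0000e-02 -1.6754e+02] F [0.6 3.2 6.6] M [0.99 0.1  0.02] grip 25.0
```

>>> move_arm(motion=[0, 0.04, -0.03, 0, -1, 0.1, 0, 0, 0, -1, 0.1, 0, 0, 0, -1, 0.05, 0, 0, 0, -1, 0, 0, 0, 0, -1])

```text
time: 11.55
tcp_pos: [0.5228, -0.0454, 0.1297]
eef_rot: [3.141, -0.0, -2.925]
ft_force: [0.3, 0.3, -1.6]
finger_gap: 0.0077
grip_force: 25.0
```

```bash
python3 -c "
from geo import *; rep()"
```

```text
t 11.55 spec-frame [  1.7   6.7 129.7] yaw [ 1.7999e+02 -1.0000e-02 -1.6758e+02] F [ 0.4  0.2 -1.6] M [ 0.04 -0.01 -0.  ] grip 25.0
```

>>> move_arm(motion=[0.04, 0, 0, 0, -1, 0.04, 0, 0, 0, -1, 0, 0, 0, 0, -1])

```text
time: 11.92
tcp_pos: [0.5216, -0.0456, 0.13]
eef_rot: [-3.142, 0.001, -2.924]
ft_force: [3.5, 1.1, -1.1]
finger_gap: 0.008
grip_force: 25.0
```

```bash
python3 -c "
from geo import *; rep()"
```

```text
t 11.93 spec-frame [  0.5   6.8 130. ] yaw [-1.8000e+02  7.0000e-02 -1.6756e+02] F [ 3.6  0.3 -1.1] M [-0.05 -0.8  -0.  ] grip 25.0
```

>>> move_arm(motion=[0, 0, 0.04, 0, -1, 0, -0.04, 0, 0, -1, 0, -0.04, 0, 0, -1, 0, 0, 0, 0, -1])

```text
time: 12.42
tcp_pos: [0.522, -0.0469, 0.1293]
eef_rot: [3.141, 0.001, -2.924]
ft_force: [2.8, 4.6, 5.3]
finger_gap: 0.0076
grip_force: 25.1
```

```bash
python3 -c "
from geo import *; rep()"
```

```text
t 12.43 spec-frame [  0.6   5.4 129.3] yaw [ 1.7994e+02  7.0000e-02 -1.6754e+02] F [3.7 3.9 5.3] M [ 1.11 -0.69 -0.08] grip 25.1
```

The y force's lever arm points to shelf friction rather than the plate. I'll lighten the shelf load and keep going in y.

>>> move_arm(motion=[0, 0, -0.03, 0, -1, 0, -0.03, 0, 0, -1, 0, -0.03, 0, 0, -1, 0, 0, 0, 0, -1])

```text
time: 12.92
tcp_pos: [0.522, -0.0476, 0.1295]
eef_rot: [3.14, 0.001, -2.923]
ft_force: [3.1, 7.3, 1.5]
finger_gap: 0.0076
grip_force: 25.0
```

```bash
python3 -c "
from geo import *; rep()"
```

```text
t 12.93 spec-frame [  0.5   4.7 129.5] yaw [ 1.799e+02  4.000e-02 -1.675e+02] F [4.6 6.5 1.5] M [ 1.57 -1.08 -0.03] grip 25.0
```

>>> move_arm(motion=[0, 0, 0, 0, -1, 0, 0, 0, 0, -1, 0, 0, 0, 0, -1, 0, 0, 0, 0, -1])

```text
time: 13.42
tcp_pos: [0.522, -0.0476, 0.1295]
eef_rot: [3.14, 0.001, -2.923]
ft_force: [2.9, 7.3, 1.3]
finger_gap: 0.0081
grip_force: 25.0
```

```bash
python3 - <<'E'
from geo import *
rep()
o=[]
for c,(x,y,w) in (("side",(255,225,90)),("top",(360,190,90))):
    im=arm.grab_frame(c)[:,:,::-1]; o.append(cv2.resize(im[y:y+w,x:x+w],(400,400),interpolation=cv2.INTER_CUBIC))
cv2.imwrite("pics/f1.png",cv2.convertScaleAbs(np.hstack(o),alpha=1.4,beta=10))
E
```

```text
t 13.43 spec-frame [  0.4   4.7 129.5] yaw [ 1.7991e+02  3.0000e-02 -1.6750e+02] F [4.4 6.5 1.3] M [ 1.53 -1.07  0.02] grip 25.0
```

View pics/f1.png

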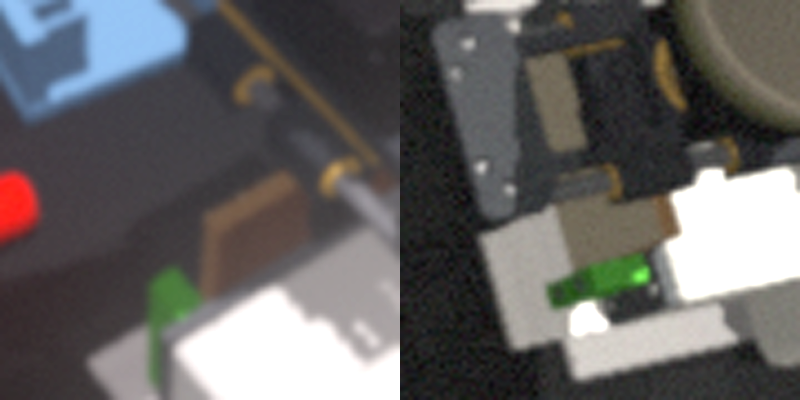

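The coupon is tight against the plate and touching the green stop. The forces are steady at about 6.5 N on the plate and 4.4 N on the stop, with no twist, and it rests lightly on the shelf.

```bash
python3 -c "
from station import arm; print(arm.job_done())"
```

```text
the job is handed in; nothing more can be done
None
```

I handed the job in at about 13.5 s: the walnut coupon is on the shelf, pressed into the corner at about 6.5 N on the port plate and 4.4 N on the side stop, still gripped at 25 N. I moved nothing else, though I took no full-bench picture at the end, and the hand-in returned no verdict.

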